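# Tong a spacer out of a deep stock pocket and bed it on the kit plate

### The arm

A 6-joint arm with a two-finger parallel gripper is mounted at the origin on the work surface. World frame = base frame: x ahead of the robot, y to its left, z up, the work surface at z = 0. Lengths are in m, angles in degrees, forces in N, time in s.
With the tool pointing down it reaches from about 0.35 to 0.775 m from the base axis. Payload 5.5 kg.
Tool frame: the origin (TCP) lies between the finger pads; the fingertips stand tips_ahead ahead of it and the grasp point (between the pads) lies 8 mm behind it (tips_ahead is the distance from the TCP to the fingertips, in m); z points along the fingers, x is the direction in which the jaws open and shut, and the axes are right-handed (so a half turn about z gives the same grasp; the last joint's range is limited). The gripper opens to 85 mm and grips with 20 to 120 N. Pads are 22 mm wide; open, the fingers measure 114 mm over their backs; the gripper's body (76 mm by 85 mm) begins 54 mm behind the grasp point. The pads swing forward as they close: fully open they stand 13 mm farther back than shut.
Start: joints at [-79.618, 17.945, 2.641, 74.691, 0, 82.002], TCP at [0.181, -0.546, 0.242] pointing down, gripper open.
Joint ranges: [-158.12, 158.12], [-49.38, 96.58], [-58.88, 72.47], [-126.05, 133.96], [-84.25, 85.87], [-180, 180]. Speed limits (degrees/s): [147.25, 147.25, 180, 180, 180, 180].

### API

Orientations are given as [roll, pitch, yaw] about the fixed x, y, z axes, in that order (R = Rz(yaw) Ry(pitch) Rx(roll)).
In Python, from bench import * gives the robot as it stands.
- The arm moves only by the tool carry_out, never from a script. Its argument "series" is a list that holds one entry, the list of rows, each a list of 6 numbers: the shift along the tool's x, y, z in cm, then the turn, a rotation vector about the tool's x, y, z in rad. A call has 1 to 20 rows; each row is the pose to reach, as a shift and turn from the pose commanded when the call began, along the tool's axes at that moment; what a row does not reach only later rows make up. A row lasts 1/10 s, in which the tool goes at most 50 mm and 8.59 degrees, less where a joint would pass 70% of its speed; a pose out of reach is approached as far as the arm can. A call with a gripper value outside its range is refused whole. "grip" is the closure in counts, from 0 (fully open) to 255 (shut), set as the call begins (left out, the last holds). The fingers move at their own pace and stop on an object; "force" is the grip in N (left out, the last holds). Time passes only in rows, so rows that repeat a pose let the fingers close. It gives the time, the measured TCP pose, the force and the opening at its end, in the units of the state.
- sense(): the state, without advancing time (a new reading comes with each control period).
- capture(name): name is "scene" or "top" or "wrist"; returns a dict with "img" (400x640x3 uint8, red, green, blue), "depth" (400x640 float32, m along the optical axis (not along the pixel's ray), 0 where there is no reading), "fx", "fy", "cx", "cy" (pixels), "eye" and "orientation" of the camera in the world. Camera axes: x right, y up, looking along -z (the intrinsics and any distortion apply to the point x, -y, -z); pixel columns grow to the right and rows downward; lengths in m; the calibration is good to about 2 mm. A picture is of the moment at which its call begins.
- job_done(): hands the job in, once; it reports no verdict.
The state is a dict: "clock": time; "joints": joint angles; "dq": joint speeds; "effort": joint torques, N m; "tool_pos": TCP position; "tcp_rot": TCP orientation; "contact_force": force on the tool from outside, world axes, zero at the start; "ft_torque": the same for the moment, N m; "grip_width": opening from 0.0 (shut) to 1.0 (fully open).
Only numpy, scipy, OpenCV 4.12 (cv2) and the standard library are available. Lean on these libraries where they do the work, as an engineer would, in place of code of your own. Each camera call takes 0.05 s, during which the arm holds its last target. There are 200 camera calls.

### The job

Take the sprung tongs out of their stand, reach down with them into the deep stock pocket that holds the open spacer ring, squeeze the tongs shut on it and draw it out. With the tongs, push the spacer down over the post of the kit plate, past its two sprung catches, until you feel it land on the stop below, and bed it there with a steady push of about 20 N (never over 45) for a second; then stand the tongs back in the well of their stand. Feel your way gently, without ramming the tongs into the stock block; do not touch the spacer with the gripper itself, and leave the other two stock parts and everything else lying about alone.

Things in the scene. Friction and masses are not known exactly. Their poses are not given: they have to be found in the camera images.
- tongs_grip (a point): Sprung tongs standing tips down in the stand: the point midway between their black handle pads when open, 120.5 mm above the tips; z up along the tongs, y across from pad to pad. Each pad is 26 mm wide (x), 8 thick, 45 tall (98 to 143 mm above the tips); open, 52 mm over the pads' outer faces. It belongs to the +y half: squeezed by s, the true middle lies s/2 towards +y from it
- squeeze (a joint): how far the tongs are squeezed, m: 0 open, 0.014 shut (22 mm between the legs), 0.008 when they hold the spacer. A spring pushes the halves apart with 10 N when open, 15.5 N at 0.008: part-squeezed tongs can be carried, held by the spring's push alone
- stand: fixed tongs stand: foot plate 100 x 110 x 5 mm with an upright aluminium well, open at the top, 24 mm (x) by 54 mm (y) inside, walls 5 mm, floor 5 mm and rim 65 mm above the table. Origin: middle of the underside. The tongs stand in it loosely with their y along the stand's y (either way round)
- block: fixed grey stock block 126 mm (x) by 66 (y), 70 high, with three pockets at x = -40, 0 and +40 mm, each 34 mm (x) by 54 (y) inside, too deep and narrow for a gripper; floor 5 mm above the table, walls 6 mm; flange 8 mm high along both long sides. Origin: middle of the underside. The tongs go in with their y along the block's y
- spacer_mid (a point): the spacer: a loose plain steel ring, 28 mm outside, 18 mm bore, 14 mm high, 35 g, lying flat on the floor of one of the pockets, up to 3 mm off the pocket's middle. This point is its centre, 7 mm above its underside; z is its bore axis
- plug: a loose solid steel disc, 22 mm across, 10 mm high, in another pocket; leave it there. Origin: middle of its underside
- washer: a loose steel washer, 20 mm outside, 9 mm bore, 5 mm high, in the remaining pocket; leave it there. Origin: middle of its underside
- post_top (a point): centre of the flat top of the kit plate's steel post, 60 mm above the table. The post is 14 mm across, tapered to 7 mm across over its top 8 mm. The spacer goes over it and down onto the stop, a round collar 25 mm across at the post's foot. The stop is screwed to a height that differs each time and is not measured: its top is 12 to 24 mm above the table and must be found by feel
- tongs: The same tongs, 0.17 kg; origin midway between the open tips, at their lower ends. Below each pad runs a straight steel leg 14 mm wide (x), 4 thick (y), 100 long, flat inside; open, the legs are 36 mm apart inside, 44 outside. Squeezed along y the halves stay parallel
- spacer: the same spacer: origin at the middle of its underside
- plate: fixed kit plate 100 x 100 x 8 mm, origin mid underside. Two sprung catches stand out of its post on the +x and -x sides, sloping outwards going down, from 53 to 38.5 mm above the table, there 22 mm across. The spacer's underside meets them about 46 mm above the table; pressed down with roughly 7 N it pushes them in, and is free again once its top is below them. Any turn of the tongs will do
- screwdriver: screwdriver lying on the table, a bystander: leave alone
- wrench: wrench lying on the table, a bystander
- carton: small cardboard carton 90 x 70 x 45 mm, a bystander
- bearing: bearing ring, 48 mm across, 14 mm high, lying on the table, a bystander
- pulley: aluminium pulley wheel, 60 mm across, 20 mm high, a bystander
- scoop_bin: open green bin 120 x 100 x 55 mm, a bystander
- oil_can: grey can 44 mm across, 75 mm high, a bystander
Things that resemble listed ones, but are neither listed nor needed, are in the scene too. There is more than one size of the tongs; the job needs the middle-sized.

How it is judged:
By the outcome, as a careful person would: the job done as asked, in the order asked, and still so for the second after the job is handed in, with the robot touching nothing.
It also fails if it takes over 70 s, if anything falls off the work surface, if the arm or the gripper's body presses on something with over 40 N, if the wrist force passes 120 N, or if a joint passes its speed limit or range.

## Working session

There is one attempt and no reset: what is moved stays moved. The work goes in short steps, Python scripts to look and compute and a tool call to move; the robot and the scene stay as the last step left them, time stands still between calls to the robot, and variables do not carry over. Pictures are saved under pics/ and viewed, about 8 in all and at most 12, crops included, and the job is handed in when it is done.

Besides the shell and the picture viewer there is one more tool, called after "Emit:" as name([rows], argument=value, ...), one row to a line, values as JSON. carry_out: Moves the arm, as the interface text tells. Its arguments: {"type":"object","properties":{"series":{"type":"array"},"grip":{"type":"number"},"force":{"type":"number"}},"required":["series"]}

```bash
ls; mkdir -p pics; cat > h.py <<'E'
from bench import *
import numpy as np, cv2
from scipy.spatial.transform import Rotation as R
def pts(c):
    h,w=c['depth'].shape; u,v=np.meshgrid(np.arange(w),np.arange(h)); d=c['depth']
    P=np.stack([(u-c['cx'])/c['fx']*d,-(v-c['cy'])/c['fy']*d,-d],-1)
    o=np.array(c['orientation'],float)
    M=o if o.shape==(3,3) else R.from_euler('xyz',o,degrees=True).as_matrix()
    return P@M.T+np.array(c['eye'])
def save(n,img,s=1): cv2.imwrite('pics/'+n,cv2.resize(img[:,:,::-1],None,fx=s,fy=s,interpolation=cv2.INTER_CUBIC))
E
python3 - <<'E'
from h import *
print(sense())
for n in ('scene','top'):
    c=capture(n); np.savez(n,**c); print(n,{k:v for k,v in c.items() if k not in('img','depth')})
    save(n+'.png',c['img'],1.25)
    P=pts(c); print(P[200,320],P[350,100],P[350,500])
E
```

```text
pics
{'clock': 0.0, 'joints': array([-7.96175797e+01,  1.79896767e+01,  2.57632629e+00,  7.46920299e+01,
       -7.11952813e-05,  8.20011581e+01]), 'dq': array([-0.0481288 ,  0.04302514, -0.0007976 , -0.02357877, -0.01750291,
        0.0533809 ]), 'effort': array([-3.77429460e-04, -4.80621958e+01,  2.98535532e+01,  1.90247706e-02,
       -2.18700484e-04, -1.27643636e-05]), 'tool_pos': array([ 0.18121462, -0.5451635 ,  0.24141544]), 'tcp_rot': array([-1.79985406e+02,  1.04364984e-01, -7.16187244e+01]), 'contact_force': array([-0.99522916, -0.75253008,  0.48376055]), 'ft_torque': array([ 0.00977097, -0.04614594,  0.00511048]), 'grip_width': 0.9969047897918228}
scene {'fx': 415.2697564030796, 'fy': 415.2697564030796, 'cx': 319.83100022821014, 'cy': 198.11324416754718, 'eye': array([1.18457136, 0.29087078, 0.81238309]), 'orientation': array([ 45.29446636,   0.48162179, 110.06778971])}
[0.42530463 0.00675287 0.00271403] [ 9.79841706e-01 -2.69003505e-01 -5.72514303e-04] [0.70527331 0.49558818 0.00206871]
top {'fx': 390.42717436655903, 'fy': 390.42717436655903, 'cx': 317.6986750856258, 'cy': 195.8261666082907, 'eye': array([0.43181012, 0.06783005, 1.19780811]), 'orientation': array([  5.12107012,   0.19515195, -89.74318994])}
[0.52597133 0.06525962 0.00380297] [ 0.07458633  0.72006613 -0.0016587 ] [ 0.08091456 -0.47224705 -0.00238225]
```

View pics/scene.png

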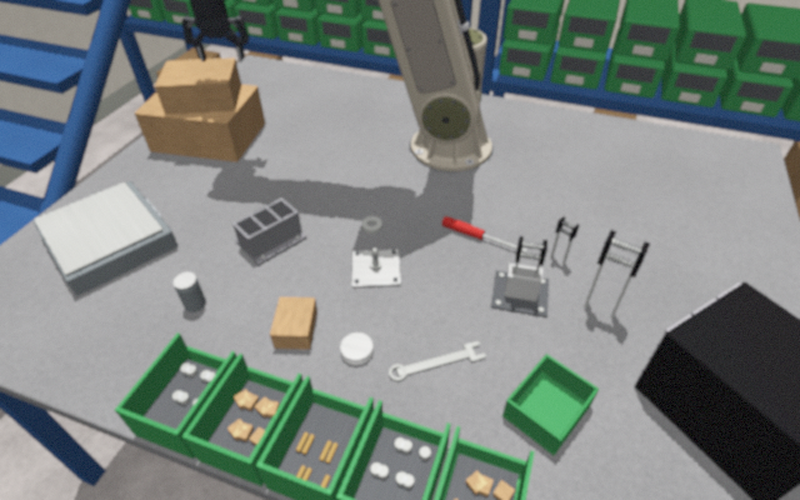

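View pics/top.png

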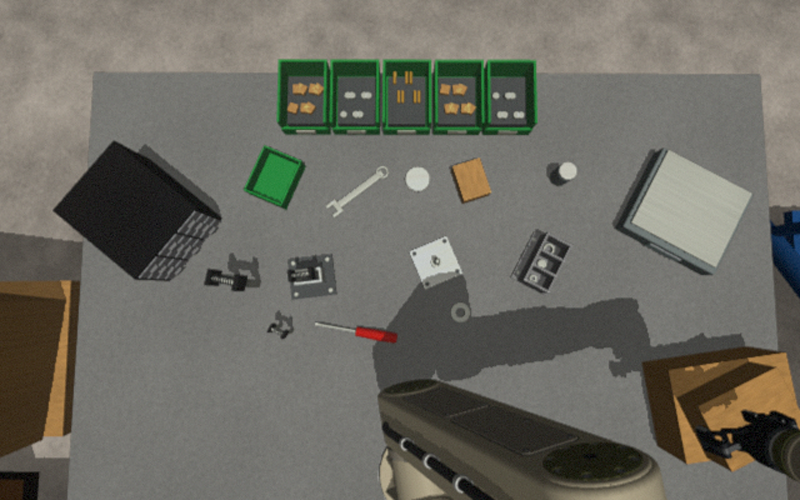

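The scene and top views show the middle-sized tongs in the stand at top-view (312,275), the block at (543,262) and the kit plate at (436,262). The large tongs at (228,280) and the small ones at (280,325) are decoys. Next I'll enlarge these areas and measure them from depth.

```bash
python3 - <<'E'
from h import *
c=dict(np.load('top.npz')); P=pts(c); im=c['img']
def crop(u,v,r=30): 
    u=int(u/1.25);v=int(v/1.25); return cv2.resize(im[v-r:v+r,u-r:u+r],(390,390),interpolation=cv2.INTER_CUBIC)
save('crops.png',np.hstack([crop(312,275),crop(543,262)]))
def fit(name,u,v,r,zlo,zhi):
    u=int(u/1.25);v=int(v/1.25); Q=P[v-r:v+r,u-r:u+r].reshape(-1,3); Q=Q[(Q[:,2]>zlo)&(Q[:,2]<zhi)]
    if len(Q)<4: print(name,len(Q));return
    print(name,len(Q),Q.mean(0).round(4),cv2.minAreaRect((Q[:,:2]*1000).astype(np.float32)))
fit('pads',305,272,22,.12,.17)
fit('standrim',312,275,26,.055,.08)
fit('standfoot',312,275,26,.003,.012)
fit('block rim',543,262,30,.06,.08)
fit('block all',543,262,30,.005,.08)
fit('plate',436,262,30,.005,.013)
fit('post',436,262,12,.03,.075)
fit('big',228,280,22,.1,.3); fit('small',280,325,20,.05,.2)
u,v=int(543/1.25),int(262/1.25)
# pocket contents
Q=P[v-30:v+30,u-30:u+30]
np.set_printoptions(linewidth=250)
print((Q[::2,::2,2]*1000).astype(int))
c=dict(np.load('scene.npz')); P=pts(c)
fit('S pads',530,250,22,.1,.17); fit('S block rim',268,228,32,.06,.08);fit('S post',375,258,12,.03,.075); fit('S plate',375,268,30,.005,.013)
fit('S foot',520,292,30,.003,.012)
E
```

```text
pads 137 [0.4634 0.2812 0.1431] ((463.6979675292969, 282.3155212402344), (25.045806884765625, 52.30795669555664), 7.365982532501221)
standrim 99 [0.4597 0.2757 0.0649] ((461.6680603027344, 281.6197509765625), (33.981727600097656, 64.74274444580078), 7.240333080291748)
standfoot 969 [0.4605 0.2798 0.0057] ((465.76043701171875, 283.7786865234375), (155.89381408691406, 157.77537536621094), 0.4301305115222931)
block rim 437 [ 0.4948 -0.2755  0.069 ] ((495.2173767089844, -275.5946960449219), (66.83892822265625, 126.82780456542969), 62.38808059692383)
block all 1427 [ 0.4985 -0.2705  0.0366] ((498.31134033203125, -281.9058837890625), (178.89382934570312, 176.8157196044922), 88.29136657714844)
plate 965 [ 0.4972 -0.0199  0.0084] ((503.9154968261719, -22.731826782226562), (173.51414489746094, 170.39817810058594), 86.23737335205078)
post 22 [ 0.4965 -0.0198  0.0546] ((496.4595642089844, -19.921377182006836), (12.938677787780762, 13.957181930541992), 69.5479736328125)
big 380 [0.4494 0.4313 0.171 ] ((449.8445739746094, 435.55596923828125), (70.85499572753906, 34.28301239013672), 77.96442413330
[... 4723 characters left out ...]
1197]]
S pads 304 [0.4666 0.2803 0.1315] ((463.2385559082031, 279.2287292480469), (30.583093643188477, 52.19643020629883), 9.36766242980957)
S block rim 582 [ 0.4969 -0.2781  0.0678] ((494.6171569824219, -278.04498291015625), (71.97041320800781, 127.24742126464844), 62.37972640991211)
S post 56 [ 0.4998 -0.0221  0.0469] ((498.42608642578125, -20.771772384643555), (14.07003116607666, 13.182695388793945), 54.66310119628906)
S plate 976 [ 0.4988 -0.0231  0.0088] ((476.9501647949219, -37.07622528076172), (195.737060546875, 117.05290985107422), 34.30808639526367)
S foot 896 [0.4731 0.2777 0.0055] ((447.68365478515625, 279.67132568359375), (208.8507843017578, 158.6416473388672), 13.62187671661377)
```

View pics/crops.png

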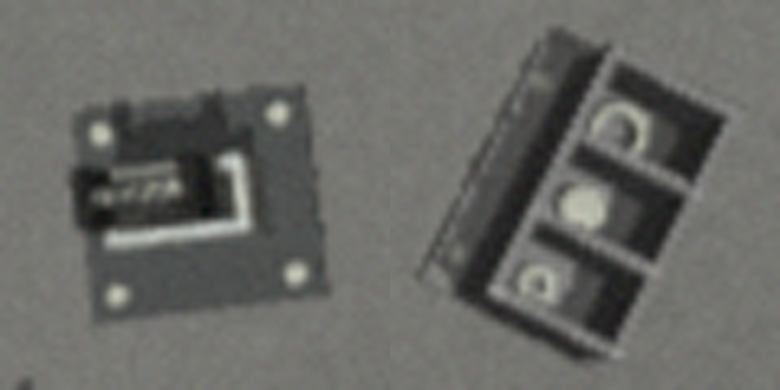

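The spacer is in the upper pocket (the ring at about (620,130) in the right crop), at the +x-world end. The block centre is about (0.495,-0.277) with its x axis at -27.6°. I'll look from above the block first.

Emit:
carry_out([
  [[-6, -20, -5, 0, 0, -1.1], [-6, -20, -5, 0, 0, -1.1], [-6, -20, -6, 0, 0, -1.1], [-12.8, -41, -8.8, 0, 0, -2.339], [-12.8, -41, -8.8, 0, 0, -2.339], [-12.8, -41, -8.8, 0, 0, -2.339], [-12.8, -41, -8.8, 0, 0, -2.339], [-12.8, -41, -8.8, 0, 0, -2.339], [-12.8, -41, -8.8, 0, 0, -2.339], [-12.8, -41, -8.8, 0, 0, -2.339], [-12.8, -41, -8.8, 0, 0, -2.339], [-12.8, -41, -8.8, 0, 0, -2.339], [-12.8, -41, -8.8, 0, 0, -2.339], [-12.8, -41, -8.8, 0, 0, -2.339], [-12.8, -41, -8.8, 0, 0, -2.339], [-12.8, -41, -8.8, 0, 0, -2.339], [-12.8, -41, -8.8, 0, 0, -2.339], [-12.8, -41, -8.8, 0, 0, -2.339], [-12.8, -41, -8.8, 0, 0, -2.339], [-12.8, -41, -8.8, 0, 0, -2.339]],
])

```text
clock: 2.1
tool_pos: [0.53, -0.295, 0.3302]
tcp_rot: [-180.0, 0.0, 62.3]
contact_force: [0.3, 0.9, -0.1]
grip_width: 1.002
```

```bash
cat >> h.py <<'E'
def row(pos,yaw):
    s=sense(); M=R.from_euler('xyz',s['tcp_rot'],degrees=True)
    T=R.from_euler('xyz',[180,0,yaw],degrees=True)
    print('row',(M.inv().apply(np.array(pos)-s['tool_pos'])*100).round(2),(M.inv()*T).as_rotvec().round(4))
E
python3 - <<'E'
from h import *
s=sense(); print(s['clock'],s['tool_pos'],s['tcp_rot'],s['joints'],s['contact_force'],s['grip_width'])
c=capture('wrist'); np.savez('w1',**c); print(c['eye'],c['orientation'],c['fx']); save('w1.png',c['img'],1.25)
E
```

```text
2.1 [ 0.53001918 -0.2949621   0.33022607] [-1.79996597e+02  4.12408714e-03  6.23413020e+01] [-3.66730690e+01  2.15477447e+01  1.99921818e+01  8.84471517e+01
 -4.60630293e-03 -9.01437080e+00] [ 0.25133216  0.9130611  -0.09712961] 1.0018939860174632
[ 0.45534472 -0.25540761  0.46131999] [-1.91643054e+01  6.04152893e-02  6.23660771e+01] 278.15991364287066
```

View pics/w1.png

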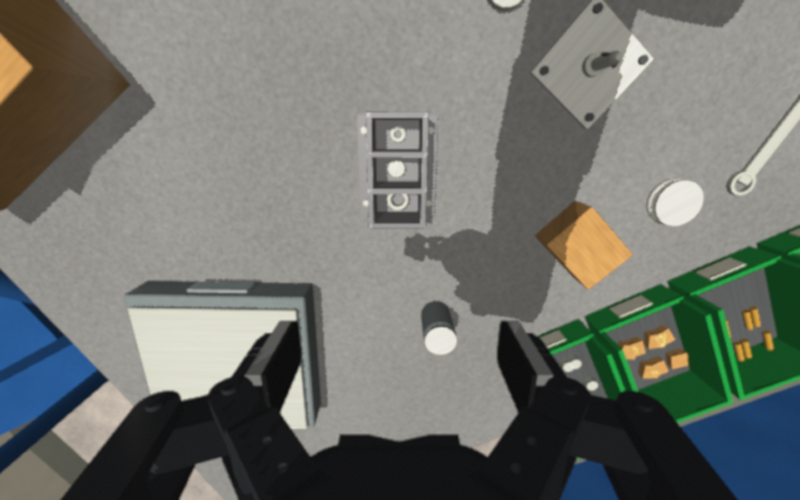

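```bash
python3 - <<'E'
from h import *
c=dict(np.load('w1.npz')); im=c['img']
cr=im[85:190,280:355]; save('w1c.png',cr,5.7)
E
```

```text
(no output)
```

View pics/w1c.png

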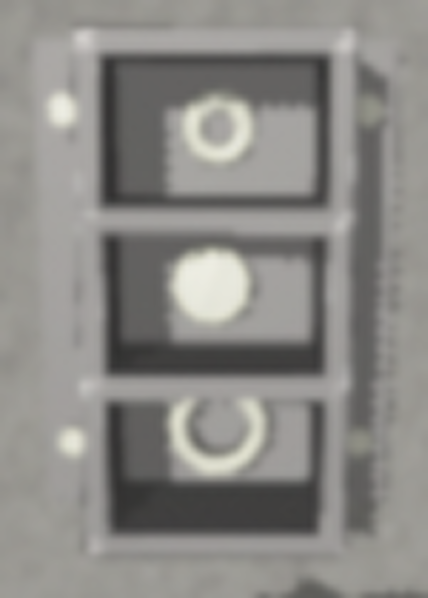

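The crop shows the ring (outer edges 169–266, bottom 475) centred at about (217,426), and block rim corners near (81,40), (348,40), (95,545) and (341,545).

```bash
cat >> h.py <<'E'
def ray(c,u,v,z):
    M=R.from_euler('xyz',c['orientation'],degrees=True).as_matrix()
    d=M@np.array([(u-c['cx'])/c['fx'],-(v-c['cy'])/c['fy'],-1]); e=np.array(c['eye'])
    return e+d*(z-e[2])/d[2]
E
python3 - <<'E'
from h import *
c=dict(np.load('w1.npz'))
f=lambda p,z:ray(c,280+(p[0]+.5)/5.7-.5,85+(p[1]+.5)/5.7-.5,z)
C=np.array([f(p,.07) for p in [(78,33),(352,33),(92,550),(343,550)]]); m=C.mean(0)
print(C.round(4),m)
ex=np.array([np.cos(np.radians(-27.6)),np.sin(np.radians(-27.6)),0]); ey=np.array([-ex[1],ex[0],0])
for n,p,z in [('ring',(217.5,426),.019),('plug',(210,286),.015),('washer',(218,128),.010)]:
    q=f(p,z); print(n,q.round(4),[round(float((q-m)@e)*1000,1) for e in (ex,ey)])
for e in (ex,ey): print((C@e).round(4))
row((0.4637-0.00,0.2823,0.30),97.4)
E
```

```text
[[ 0.4247 -0.2775  0.07  ]
 [ 0.4539 -0.2218  0.07  ]
 [ 0.5333 -0.3345  0.07  ]
 [ 0.563  -0.2778  0.07  ]] [ 0.49369645 -0.27792673  0.07      ]
ring [ 0.5284 -0.2961  0.019 ] [39.1, -0.0]
plug [ 0.4937 -0.2802  0.015 ] [1.1, -2.0]
washer [ 0.4583 -0.2592  0.01  ] [-40.1, 0.2]
[0.5049 0.505  0.6276 0.6276]
[-0.0492  0.0137 -0.0494  0.0146]
row [ 48.06 -32.66   3.02] [-1.000e-04  1.000e-04 -6.117e-01]
```

Emit:
carry_out([
  [[48, -32.6, 3, 0, 0, -0.611], [48, -32.6, 3, 0, 0, -0.611], [48, -32.6, 3, 0, 0, -0.611], [48, -32.6, 3, 0, 0, -0.611], [48, -32.6, 3, 0, 0, -0.611], [48, -32.6, 3, 0, 0, -0.611], [48, -32.6, 3, 0, 0, -0.611], [48, -32.6, 3, 0, 0, -0.611], [48, -32.6, 3, 0, 0, -0.611], [48, -32.6, 3, 0, 0, -0.611], [48, -32.6, 3, 0, 0, -0.611], [48, -32.6, 3, 0, 0, -0.611], [48, -32.6, 3, 0, 0, -0.611], [48, -32.6, 3, 0, 0, -0.611], [48, -32.6, 3, 0, 0, -0.611]],
])

```text
clock: 3.65
tool_pos: [0.4637, 0.2806, 0.3004]
tcp_rot: [180.0, 0.0, 97.3]
contact_force: [-0.2, -1.3, -0.4]
grip_width: 1.001
```

```bash
python3 - <<'E'
from h import *
s=sense(); print(s['clock'],s['tool_pos'],s['tcp_rot'],s['joints'],s['contact_force'])
c=capture('wrist'); np.savez('w2',**c); P=pts(c); save('w2.png',c['img'],1.25)
def fit(n,zlo,zhi,r=.06):
    Q=P.reshape(-1,3); Q=Q[(Q[:,2]>zlo)&(Q[:,2]<zhi)&(np.hypot(Q[:,0]-.4637,Q[:,1]-.281)<r)]
    print(n,len(Q),Q.mean(0).round(4),cv2.minAreaRect((Q[:,:2]*1000).astype(np.float32)), np.percentile(Q[:,2],95))
fit('pads top',.14,.16); fit('rim',.06,.07,.045)
E
```

```text
3.65 [0.46373224 0.28062486 0.30037994] [1.79994195e+02 2.39503529e-02 9.73405865e+01] [ 2.27058117e+01  1.37134114e+01  5.03303195e+00  8.13203689e+01
 -2.46325105e-02  1.53652241e+01] [-0.217123   -1.29528818 -0.37338319]
pads top 616 [0.4608 0.2799 0.1452] ((461.3639831542969, 280.259765625), (25.739456176757812, 51.634891510009766), 7.85115909576416) 0.14811849435157687
rim 272 [0.4479 0.2765 0.064 ] ((454.25531005859375, 278.15185546875), (23.082677841186523, 63.983375549316406), 7.963592529296875) 0.06547193477911299
```

View pics/w2.png

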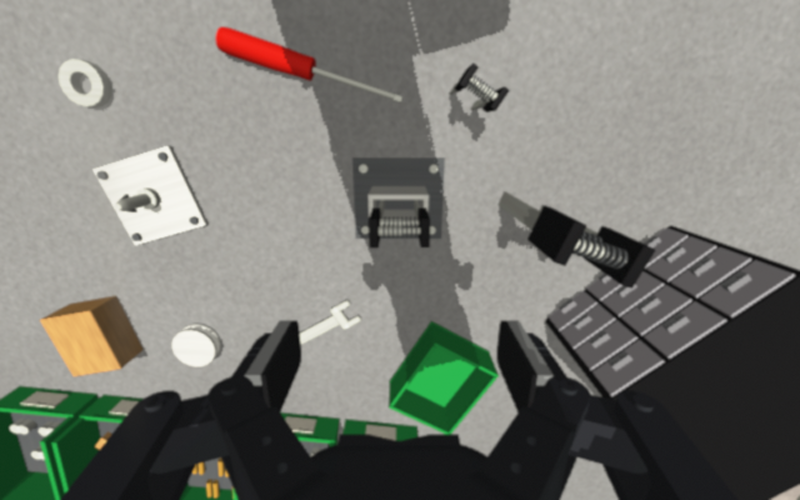

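Emit:
carry_out([
  [[0, -0.15, 4, 0, 0, -0.003], [0, -0.15, 8, 0, 0, -0.003], [0, -0.15, 12, 0, 0, -0.003], [0, -0.15, 14.5, 0, 0, -0.003], [0, -0.15, 16.5, 0, 0, -0.003], [0, -0.15, 18, 0, 0, -0.003], [0, -0.15, 18.5, 0, 0, -0.003], [0, -0.15, 18.5, 0, 0, -0.003]],
], grip=0, force=30)

```text
clock: 4.5
tool_pos: [0.4621, 0.2801, 0.115]
tcp_rot: [-179.9, 0.0, 97.5]
contact_force: [0.0, 0.8, 0.7]
grip_width: 0.998
```

Emit:
carry_out([
  [[0, 0, 0, 0, 0, 0], [0, 0, 0, 0, 0, 0], [0, 0, 0, 0, 0, 0], [0, 0, 0, 0, 0, 0], [0, 0, 0, 0, 0, 0], [0, 0, 0, 0, 0, 0], [0, 0, 0, 0, 0, 0], [0, 0, 0, 0, 0, 0]],
], grip=108)

```text
clock: 5.3
tool_pos: [0.4629, 0.2817, 0.1167]
tcp_rot: [179.9, -0.0, 97.6]
contact_force: [-0.5, -0.4, 6.0]
grip_width: 0.575
```

Emit:
carry_out([
  [[0, 0, -0.2, 0, 0, 0], [0, 0, -0.5, 0, 0, 0], [0, 0, -1, 0, 0, 0], [0, 0, -2, 0, 0, 0], [0, 0, -3, 0, 0, 0], [0, 0, -4, 0, 0, 0], [0, 0, -5, 0, 0, 0], [0, 0, -6.5, 0, 0, 0], [0, 0, -8, 0, 0, 0], [0, 0, -10, 0, 0, 0], [0, 0, -12, 0, 0, 0], [0, 0, -12, 0, 0, 0], [0, 0, -12, 0, 0, 0]],
])

```text
clock: 6.6
tool_pos: [0.4623, 0.2814, 0.2355]
tcp_rot: [179.9, -0.0, 97.6]
contact_force: [0.4, 0.1, -2.4]
grip_width: 0.582
```

```bash
python3 - <<'E'
from h import *
s=sense(); print(s['clock'],s['tool_pos'],s['tcp_rot'],s['contact_force'],s['ft_torque'],s['grip_width'])
c=capture('wrist'); np.savez('w3',**c); P=pts(c)
c2=capture('scene'); np.savez('s3',**c2)
Pb=pts(c2)
A=cv2.resize(c['img'][60:400,150:490],(600,600)); 
i=c2['img'][100:300,330:530]; i=cv2.resize(i,(600,600)); save('w3.png',cv2.resize(np.hstack([A,i]),(800,400)))
row((0.529,-0.2955,0.23),62.4)
E
```

```text
6.6 [0.46230925 0.28137224 0.23554454] [ 1.79935175e+02 -1.31499095e-02  9.75742126e+01] [ 0.35458647  0.14307228 -2.37391308] [-0.01100014  0.01503915  0.03122328] 0.5822466479873105
row [-58.04  -0.91   0.45] [-0.0014  0.001   0.614 ]
```

View pics/w3.png

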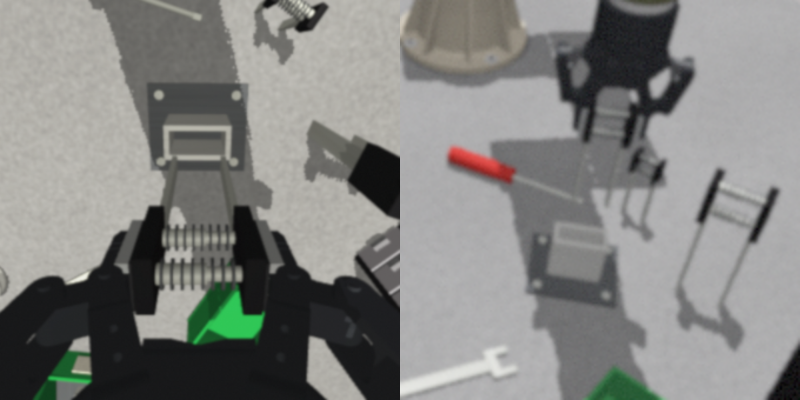

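The tongs came out of the stand cleanly, with both legs visible and straight, and the scene view shows them hanging from the gripper. Next is the move over the spacer pocket.

Emit:
carry_out([
  [[-4, -0.1, 0, 0, 0, 0.04], [-58.0, -0.9, 0.8, 0, 0, 0.614], [-58.0, -0.9, 0.8, 0, 0, 0.614], [-58.0, -0.9, 0.8, 0, 0, 0.614], [-58.0, -0.9, 0.8, 0, 0, 0.614], [-58.0, -0.9, 0.8, 0, 0, 0.614], [-58.0, -0.9, 0.8, 0, 0, 0.614], [-58.0, -0.9, 0.8, 0, 0, 0.614], [-58.0, -0.9, 0.8, 0, 0, 0.614], [-58.0, -0.9, 0.8, 0, 0, 0.614], [-58.0, -0.9, 0.8, 0, 0, 0.614], [-58.0, -0.9, 0.8, 0, 0, 0.614], [-58.0, -0.9, 0.8, 0, 0, 0.614], [-58.0, -0.9, 0.8, 0, 0, 0.614], [-58.0, -0.9, 0.8, 0, 0, 0.614], [-58.0, -0.9, 0.8, 0, 0, 0.614]],
])

```text
clock: 8.3
tool_pos: [0.5294, -0.2933, 0.2271]
tcp_rot: [-179.9, -0.0, 62.5]
contact_force: [-0.1, 1.2, -1.2]
grip_width: 0.573
```

```bash
python3 - <<'E'
from h import *
s=sense(); print(s['clock'],s['tool_pos'],s['tcp_rot'],s['contact_force'],s['ft_torque'],s['grip_width'])
c=capture('wrist'); np.savez('w4',**c)
save('w4.png',c['img'][110:290,240:400],3.3)
E
```

```text
8.3 [ 0.52944147 -0.29334769  0.22709489] [-1.79948463e+02 -1.15614922e-02  6.24871658e+01] [-0.0647303   1.15541671 -1.18823007] [-0.02941797 -0.03325911  0.01694024] 0.5727393934992857
```

View pics/w4.png

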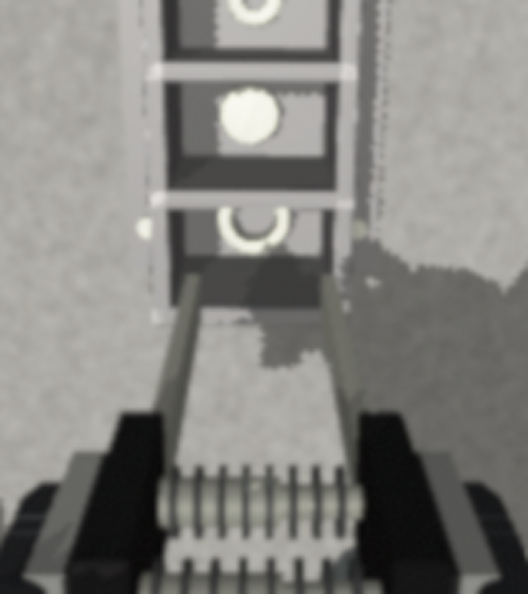

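The legs' lower ends are at about (194,276) and (328,276) in the crop, and the ring is centred at about (253,218). Now to compare them in the tool frame.

```bash
python3 - <<'E'
from h import *
c=dict(np.load('w4.npz')); s=sense()
f=lambda p,z:ray(c,240+(p[0]+.5)/3.3-.5,110+(p[1]+.5)/3.3-.5,z)
M=R.from_euler('xyz',s['tcp_rot'],degrees=True); t=s['tool_pos']; zt=t[2]-.1117
T=lambda q:(M.inv().apply(q-t)*1000).round(1)
for n,p,z in [('Lout',(186,276),zt),('Lin',(201,276),zt),('Rin',(320,276),zt),('Rout',(336,276),zt),('ring',(253.5,218),.019),
  ('rimTL',(165,208),.07),('rimTR',(338,208),.07),('rimbotL',(152,322),.07),('divL',(150,192),.07),('divR',(355,192),.07)]:
    q=f(p,z); print(n,q.round(4),T(q))
print(c['eye'],T(np.array(c['eye'])))
E
```

```text
Lout [ 0.5133 -0.3083  0.1157] [-20.7  -7.6 111.7]
Lin [ 0.5152 -0.3046  0.1157] [-16.6  -7.6 111.7]
Rin [ 0.5304 -0.2753  0.1157] [ 16.4  -7.6 111.7]
Rout [ 0.5325 -0.2714  0.1157] [ 20.8  -7.6 111.7]
ring [ 0.5282 -0.2959  0.019 ] [ -2.9  -0.  208.4]
rimTL [ 0.5012 -0.3133  0.07  ] [-30.8 -16.  157.4]
rimTR [ 0.5268 -0.264   0.07  ] [ 24.7 -16.  157.4]
rimbotL [ 0.5332 -0.3364  0.07  ] [-36.5  23.1 157.4]
divL [ 0.4944 -0.315   0.07  ] [-35.4 -21.2 157.4]
divR [ 0.5246 -0.2569  0.07  ] [ 30.  -21.3 157.4]
[ 0.45476842 -0.25409848  0.35827532] [   0.3  -84.6 -130.9]
```

Emit:
carry_out([
  [[-0.28, 0.06, 0, 0, 0, 0], [-0.28, 0.06, 0.5, 0, 0, 0], [-0.28, 0.06, 1.5, 0, 0, 0], [-0.28, 0.06, 2.5, 0, 0, 0], [-0.28, 0.06, 3.5, 0, 0, 0], [-0.28, 0.06, 4.5, 0, 0, 0], [-0.28, 0.06, 5.5, 0, 0, 0], [-0.28, 0.06, 6.5, 0, 0, 0], [-0.28, 0.06, 7.5, 0, 0, 0], [-0.28, 0.06, 8.5, 0, 0, 0], [-0.28, 0.06, 9, 0, 0, 0], [-0.28, 0.06, 9, 0, 0, 0]],
])

```text
clock: 9.55
tool_pos: [0.5284, -0.2973, 0.1362]
tcp_rot: [-179.9, -0.0, 62.4]
contact_force: [0.3, -0.3, -1.2]
grip_width: 0.576
```

```bash
python3 - <<'E'
from h import *
s=sense(); print(s['clock'],s['tool_pos'],s['tcp_rot'],s['contact_force'],s['ft_torque'],s['grip_width'])
c=capture('wrist'); np.savez('w5',**c)
save('w5.png',c['img'][110:290,240:400],3.3)
E
```

```text
9.55 [ 0.52837659 -0.29731356  0.13624257] [-1.79910388e+02 -1.03704892e-02  6.23941722e+01] [ 0.34424419 -0.30875805 -1.16143053] [-0.03872415  0.02293587  0.02871307] 0.5758337142842236
```

Emit:
carry_out([
  [[0.12, 0, 0, 0, 0, 0], [0.12, 0, 0.3, 0, 0, 0], [0.12, 0, 0.6, 0, 0, 0], [0.12, 0, 0.8, 0, 0, 0], [0.12, 0, 0.8, 0, 0, 0]],
])

```text
clock: 10.1
tool_pos: [0.5292, -0.2964, 0.1289]
tcp_rot: [-180.0, -0.0, 62.4]
contact_force: [-0.5, -0.2, -1.3]
grip_width: 0.577
```

Emit:
carry_out([
  [[0, 0, 0.3, 0, 0, 0], [0, 0, 0.6, 0, 0, 0], [0, 0, 0.8, 0, 0, 0], [0, 0, 0.8, 0, 0, 0]],
])

```text
clock: 10.5
tool_pos: [0.5291, -0.2964, 0.1208]
tcp_rot: [-180.0, -0.0, 62.4]
contact_force: [0.1, -0.5, -1.2]
grip_width: 0.581
```

Emit:
carry_out([
  [[0, 0, 0, 0, 0, 0], [0, 0, 0, 0, 0, 0], [0, 0, 0, 0, 0, 0], [0, 0, 0, 0, 0, 0]],
], grip=180, force=35)

```text
clock: 10.9
tool_pos: [0.5294, -0.2966, 0.1213]
tcp_rot: [180.0, 0.0, 62.4]
contact_force: [-0.2, 0.2, -1.7]
grip_width: 0.498
```

Emit:
carry_out([
  [[0, 0, 0, 0, 0, 0], [0, 0, 0, 0, 0, 0], [0, 0, 0, 0, 0, 0], [0, 0, 0, 0, 0, 0]],
], force=80)

```text
clock: 11.3
tool_pos: [0.5297, -0.2968, 0.1217]
tcp_rot: [179.9, 0.0, 62.4]
contact_force: [0.2, -0.6, 1.3]
grip_width: 0.478
```

Emit:
carry_out([
  [[0, 0, -0.2, 0, 0, 0], [0, 0, -0.5, 0, 0, 0], [0, 0, -1, 0, 0, 0], [0, 0, -1.7, 0, 0, 0], [0, 0, -2.5, 0, 0, 0], [0, 0, -3.5, 0, 0, 0], [0, 0, -4.5, 0, 0, 0], [0, 0, -5.5, 0, 0, 0], [0, 0, -6.5, 0, 0, 0], [0, 0, -8, 0, 0, 0], [0, 0, -9.5, 0, 0, 0], [0, 0, -11, 0, 0, 0], [0, 0, -11, 0, 0, 0], [0, 0, -11, 0, 0, 0]],
])

```text
clock: 12.7
tool_pos: [0.5296, -0.2967, 0.2316]
tcp_rot: [179.9, 0.0, 62.4]
contact_force: [0.2, -0.2, -2.5]
grip_width: 0.478
```

```bash
python3 - <<'E'
from h import *
s=sense(); print(s['clock'],s['tool_pos'],s['tcp_rot'],s['contact_force'],s['ft_torque'],s['grip_width'])
c=capture('wrist'); np.savez('w6',**c)
save('w6.png',c['img'][110:290,240:400],3.3)
row((0.4975,-0.0205,0.2317),62.4)
E
```

```text
12.7 [ 0.52955576 -0.29667225  0.23157762] [1.79949623e+02 1.10697704e-02 6.23946122e+01] [ 0.20182335 -0.16965337 -2.52640606] [-0.00846638 -0.04526643  0.00475656] 0.4781260400111445
row [ 22.98 -15.59  -0.08] [-0.0005 -0.0001 -0.    ]
```

View pics/w6.png

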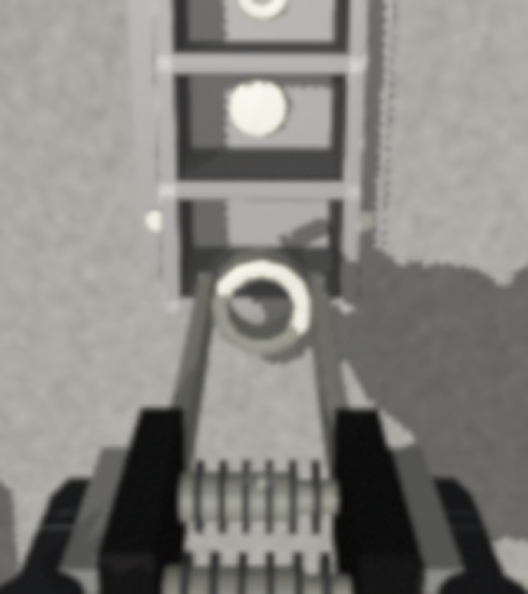

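The spacer is held between the legs (centre at about (262,307) in the crop) and its pocket is empty. The plug and washer haven't moved. Now its position in the tool frame.

```bash
python3 - <<'E'
from h import *
c=dict(np.load('w6.npz')); s=sense(); t=s['tool_pos']
f=lambda p,z:ray(c,240+(p[0]+.5)/3.3-.5,110+(p[1]+.5)/3.3-.5,z)
M=R.from_euler('xyz',s['tcp_rot'],degrees=True)
T=lambda q:(M.inv().apply(q-t)*1000).round(1)
zt=t[2]-.1117
for n,p,z in [('L',(213,305),zt+.010),('R',(311.5,305),zt+.01),('top',(262,261),zt+.01),('bot',(262,353),zt+.01),('tipL',(203,274),zt),('tipR',(320,274),zt)]:
    print(n,T(f(p,z)))
# post refine from top image earlier and w2
for n in ('w2','w1','top','scene'):
    c=dict(np.load(n+'.npz')); P=pts(c).reshape(-1,3); Q=P[(np.hypot(P[:,0]-.498,P[:,1]+.02)<.02)&(P[:,2]>.05)&(P[:,2]<.066)]
    print(n,len(Q),Q.mean(0).round(4),Q.min(0).round(4),Q.max(0).round(4))
    Q=P[(np.hypot(P[:,0]-.498,P[:,1]+.02)<.1)&(P[:,2]>.0055)&(P[:,2]<.03)]; print(cv2.minAreaRect((Q[:,:2]*1000).astype(np.float32)))
E
```

```text
L [-13.   -1.5 101.7]
R [ 13.6  -1.5 101.7]
top [  0.2 -13.9 101.7]
bot [  0.2  12.5 101.7]
tipL [-16.2  -7.1 111.7]
tipR [ 16.4  -7.1 111.7]
w2 101 [ 0.4951 -0.0206  0.0554] [ 0.4888 -0.0272  0.0501] [ 0.5023 -0.0159  0.0608]
((495.8863220214844, -22.662628173828125), (99.96002960205078, 101.00827026367188), 23.064849853515625)
w1 109 [ 0.4954 -0.0255  0.0557] [ 0.4892 -0.0299  0.05  ] [ 0.5025 -0.0168  0.0606]
((495.7568054199219, -23.425323486328125), (100.32535552978516, 100.84065246582031), 23.128028869628906)
top 19 [ 0.4974 -0.0199  0.0568] [ 0.49   -0.0257  0.0501] [ 0.5049 -0.0139  0.0618]
((497.5115966796875, -17.58734893798828), (189.3196258544922, 146.71551513671875), 3.519097089767456)
scene 26 [ 0.4994 -0.0224  0.0557] [ 0.4909 -0.0292  0.0504] [ 0.5063 -0.0174  0.061 ]
((503.2172546386719, -42.240821838378906), (105.66746520996094, 139.1381378173828), 22.556133270263672)
```

Emit:
carry_out([
  [[3, -2, 0, 0, 0, 0], [6.5, -4.5, 0, 0, 0, 0], [10.5, -7.2, 0, 0, 0, 0], [14.5, -10, 0, 0, 0, 0], [18, -12.4, 0, 0, 0, 0], [21, -14.4, 0, 0, 0, 0], [22.7, -15.6, 0, 0, 0, 0], [22.7, -15.6, 0, 0, 0, 0], [22.7, -15.6, 0, 0, 0, 0], [22.7, -15.6, 0, 0, 0, 0], [22.7, -15.6, 0, 0, 0, 0]],
])

```text
clock: 13.85
tool_pos: [0.4965, -0.0242, 0.231]
tcp_rot: [-180.0, 0.0, 62.3]
contact_force: [-1.0, -0.3, -1.3]
grip_width: 0.479
```

```bash
python3 - <<'E'
from h import *
s=sense(); print(s['clock'],s['tool_pos'],s['tcp_rot'],s['contact_force'],s['ft_torque'],s['grip_width'])
c=capture('wrist'); np.savez('w7',**c); save('w7.png',c['img'][110:290,240:400],3.3)
P=pts(c).reshape(-1,3); Q=P[(np.hypot(P[:,0]-.498,P[:,1]+.02)<.02)&(P[:,2]>.057)&(P[:,2]<.066)]
print(len(Q),Q.mean(0).round(4),Q.min(0).round(4),Q.max(0).round(4))
E
```

```text
13.85 [ 0.49646373 -0.02417837  0.23097712] [-1.79986644e+02  2.38257574e-02  6.23014447e+01] [-0.9980175  -0.32560441 -1.25597834] [-0.02676913 -0.00749665  0.00769476] 0.47947433951543245
42 [ 0.495  -0.0224  0.0589] [ 0.4915 -0.027   0.057 ] [ 0.4987 -0.0189  0.0605]
```

View pics/w7.png

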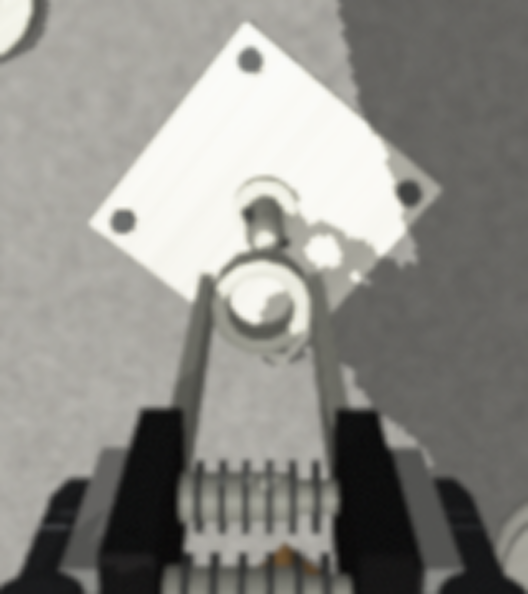

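The post top shows at about (263,240) in the crop, just beyond the ring at (262,307).

```bash
python3 - <<'E'
from h import *
c=dict(np.load('w7.npz')); s=sense(); t=s['tool_pos']
f=lambda p,z:ray(c,240+(p[0]+.5)/3.3-.5,110+(p[1]+.5)/3.3-.5,z)
M=R.from_euler('xyz',s['tcp_rot'],degrees=True); T=lambda q:(M.inv().apply(q-t)*1000).round(1)
print(t)
for n,p,z in [('post',(263.5,239.5),.06),('collar',(266,200),.018),('ring',(262,307),t[2]-.1017)]:
    q=f(p,z); print(n,q.round(4),T(q))
np.set_printoptions(linewidth=220)
i=cv2.cvtColor(c['img'],cv2.COLOR_RGB2GRAY); print(i[174:196,310:332])
E
```

```text
[ 0.49644831 -0.02413228  0.23101726]
post [ 0.4955 -0.0227  0.06  ] [  0.8  -1.4 171. ]
collar [ 0.4923 -0.02    0.018 ] [  1.8  -5.5 213. ]
ring [ 0.4951 -0.0231  0.1293] [  0.3  -1.7 101.7]
[[245 239 216 151  92  72  82 106 116 114 108 105 101  96  98 130 176 204 221 211 205 232]
 [245 240 225 167 100  71  81 105 118 118 113 109 104  98  97 119 148 168 183 180 181 209]
 [245 242 233 195 128  87  92 113 125 127 124 117 110 101  99 117 143 155 161 165 169 181]
 [246 243 239 222 163 113 113 128 136 138 135 129 118 108 101 115 142 155 159 164 166 169]
 [246 244 241 232 187 137 132 141 148 151 148 140 129 116 105 114 140 156 161 164 166 167]
 [246 245 243 235 197 150 143 154 165 172 171 158 141 123 110 112 138 156 163 165 165 166]
 [246 246 246 238 198 153 151 169 195 213 215 197 167 136 112 109 134 155 164 165 166 167]
 [247 248 247 240 204 158 159 189 220 233 236 229 205 158 116 102 122 147 160 164 167 168]
 [247 248 248 243 210 161 164 205 231 238 240 236 219 168 115  91  95 122 150 164 167 169]
 [248 248 247 244 221 175 167 208 231 235 232 218 191 147 103  78  74 108 147 164 168 17
[... 395 characters left out ...]
6 133 139 142 136 122 107 101  98  96  98 112 133 153 164 168]
 [138 122 128 134 146 163 183 197 208 211 204 183 158 141 128 115 102  98 107 129 152 165]
 [126 148 181 202 219 228 233 235 237 237 234 228 220 209 194 173 144 115  98 105 129 153]
 [162 208 230 237 241 242 242 241 239 239 238 237 236 233 229 220 202 168 127 100 105 130]
 [218 237 242 241 240 238 237 235 234 233 233 234 235 235 234 233 228 215 177 133 104 112]
 [239 243 241 238 235 233 232 232 233 233 233 233 233 233 233 233 233 231 218 184 139 111]
 [242 241 237 234 236 237 237 239 240 242 242 241 239 235 232 231 232 232 230 219 186 143]
 [239 235 234 237 240 242 243 244 245 246 247 247 245 243 238 232 229 230 231 229 218 183]]
```

Emit:
carry_out([
  [[0.04, 0, 1, 0, 0, 0], [0.04, 0, 2, 0, 0, 0], [0.04, 0, 3, 0, 0, 0], [0.04, 0, 4, 0, 0, 0], [0.04, 0, 4.8, 0, 0, 0], [0.04, 0, 4.8, 0, 0, 0], [0.04, 0, 4.8, 0, 0, 0], [0.04, 0, 4.8, 0, 0, 0]],
])

```text
clock: 14.7
tool_pos: [0.4969, -0.0228, 0.1837]
tcp_rot: [179.9, -0.0, 62.4]
contact_force: [-0.7, -0.7, -1.8]
grip_width: 0.474
```

```bash
python3 - <<'E'
from h import *
s=sense(); print(s['clock'],s['tool_pos'],s['tcp_rot'],s['contact_force'],s['ft_torque'],s['grip_width'])
c=capture('wrist'); np.savez('w8',**c); save('w8.png',c['img'][130:250,250:390],4)
s=sense(); print(s['tool_pos'],s['contact_force'])
row((0.4964,-0.0235,0.183),62.3)
E
```

```text
14.7 [ 0.49689491 -0.02279976  0.18373731] [ 1.79947556e+02 -1.07872103e-02  6.23991885e+01] [-0.72062846 -0.68236556 -1.83120774] [-0.0452746   0.04178511 -0.04530723] 0.47395141600572765
[ 0.49693012 -0.02279587  0.18381661] [ 0.30929901  0.07954743 -2.4638054 ]
row [-0.09 -0.01  0.08] [ 0.0011 -0.0002  0.0017]
```

View pics/w8.png

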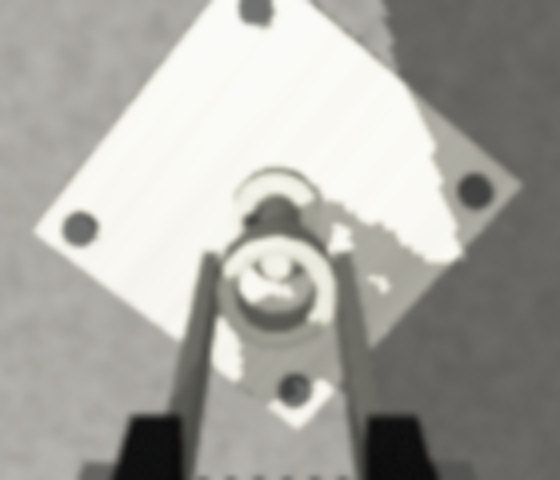

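```bash
python3 - <<'E'
from h import *
c=dict(np.load('w8.npz')); s=sense(); t=s['tool_pos']
f=lambda p,z:ray(c,250+(p[0]+.5)/4-.5,130+(p[1]+.5)/4-.5,z)
M=R.from_euler('xyz',[180,0,62.4],degrees=True); T=lambda q:(M.inv().apply(q-t)*1000).round(1)
for n,p,z in [('post',(276,263),.06),('ringL',(217,286),.0821),('ringR',(337,286),.0821),('ringtop',(277,233),.0821),('ringbot',(277,340),.0821)]:
    q=f(p,z); print(n,q.round(4),T(q))
E
```

```text
post [ 0.4958 -0.0222  0.06  ] [ -0.   -1.3 123.8]
ringL [ 0.4881 -0.0329  0.0821] [-13.1  -3.1 101.7]
ringR [ 0.5004 -0.0094  0.0821] [ 13.5  -3.2 101.7]
ringtop [ 0.4834 -0.0155  0.0821] [  0.2 -15.4 101.7]
ringbot [ 0.5057 -0.0271  0.0821] [  0.2   9.7 101.7]
```

Emit:
carry_out([
  [[0, 0, 0.3, 0, 0, 0], [0, 0, 0.6, 0, 0, 0], [0, 0, 0.9, 0, 0, 0], [0, 0, 1.2, 0, 0, 0], [0, 0, 1.5, 0, 0, 0], [0, 0, 1.5, 0, 0, 0]],
])

```text
clock: 15.35
tool_pos: [0.4962, -0.0227, 0.1677]
tcp_rot: [-179.9, 0.0, 62.4]
contact_force: [-0.6, -0.4, -1.9]
grip_width: 0.477
```

Emit:
carry_out([
  [[0, 0, 0.15, 0, 0, 0], [0, 0, 0.3, 0, 0, 0], [0, 0, 0.45, 0, 0, 0], [0, 0, 0.6, 0, 0, 0], [0, 0, 0.6, 0, 0, 0]],
])

```text
clock: 15.85
tool_pos: [0.4966, -0.0228, 0.1621]
tcp_rot: [180.0, 0.0, 62.4]
contact_force: [0.1, -0.6, -1.8]
grip_width: 0.474
```

Emit:
carry_out([
  [[0, 0, 0.15, 0, 0, 0], [0, 0, 0.3, 0, 0, 0], [0, 0, 0.45, 0, 0, 0], [0, 0, 0.45, 0, 0, 0]],
])

```text
clock: 16.25
tool_pos: [0.4967, -0.0229, 0.1578]
tcp_rot: [180.0, 0.0, 62.4]
contact_force: [0.6, -0.8, -0.9]
grip_width: 0.475
```

Emit:
carry_out([
  [[0, 0, 0.15, 0, 0, 0], [0, 0, 0.3, 0, 0, 0], [0, 0, 0.45, 0, 0, 0], [0, 0, 0.45, 0, 0, 0]],
])

```text
clock: 16.65
tool_pos: [0.4962, -0.0228, 0.1527]
tcp_rot: [-180.0, 0.0, 62.4]
contact_force: [1.5, -1.0, -4.0]
grip_width: 0.48
```

Emit:
carry_out([
  [[0, 0, 0.1, 0, 0, 0], [0, 0, 0.2, 0, 0, 0], [0, 0, 0.2, 0, 0, 0]],
])

```text
clock: 16.95
tool_pos: [0.4964, -0.0228, 0.151]
tcp_rot: [-180.0, 0.0, 62.4]
contact_force: [0.2, -1.3, -2.5]
grip_width: 0.477
```

Emit:
carry_out([
  [[0, 0, 0.1, 0, 0, 0], [0, 0, 0.2, 0, 0, 0], [0, 0, 0.2, 0, 0, 0]],
])

```text
clock: 17.25
tool_pos: [0.4964, -0.0228, 0.1491]
tcp_rot: [-180.0, 0.0, 62.4]
contact_force: [0.6, 0.1, -1.8]
grip_width: 0.472
```

Emit:
carry_out([
  [[0, 0, 0.1, 0, 0, 0], [0, 0, 0.2, 0, 0, 0], [0, 0, 0.2, 0, 0, 0]],
])

```text
clock: 17.55
tool_pos: [0.4964, -0.0228, 0.147]
tcp_rot: [-180.0, 0.0, 62.4]
contact_force: [1.3, -0.4, -2.6]
grip_width: 0.472
```

```bash
python3 - <<'E'
from h import *
t=sense()['tool_pos']; M=R.from_euler('xyz',[180,0,62.4],degrees=True)
for n in ('wrist','scene','top'):
    c=capture(n); np.savez('d_'+n,**c); P=pts(c).reshape(-1,3)
    Q=M.inv().apply(P-t)*1000
    m=(np.abs(Q[:,0])<13)&(np.abs(Q[:,1])<25)&(Q[:,2]>20)&(Q[:,2]<150)
    Q=Q[m]; Z=P[m]
    r=np.hypot(Q[:,0],Q[:,1]+1)
    print(n,len(Q))
    for lo,hi in [(0,4),(4,8),(8,12),(12,15),(15,20)]:
        k=(r>=lo)&(r<hi); print(lo,hi,k.sum(),np.histogram(Z[k,2]*1000,bins=np.arange(0,80,5))[0])
E
```

```text
wrist 1408
0 4 84 [ 0  0  0  0  0  0  0  0  0  0  2 72 10  0  0]
4 8 192 [ 0  0  0  1  0  0  3 23 21 37 81 26  0  0  0]
8 12 350 [  0  18  26  59   0   0   4   9 229   5   0   0   0   0   0]
12 15 480 [  0 106   6   6   0   0  32  44 161   2   0   5  11   0   8]
15 20 145 [  0 145   0   0   0   0   0   0   0   0   0   0   0   0   0]
scene 194
0 4 8 [0 0 0 1 0 0 0 0 0 0 2 3 2 0 0]
4 8 22 [0 0 0 6 2 1 0 0 1 2 7 1 2 0 0]
8 12 45 [ 0  5  7 17  0  0  1  0  8  4  2  1  0  0  0]
12 15 56 [ 0 11  5  8  0  0  5  5  8  6  1  1  1  1  1]
15 20 33 [ 0 20  8  0  0  0  1  3  1  0  0  0  0  0  0]
top 0
0 4 0 [0 0 0 0 0 0 0 0 0 0 0 0 0 0 0]
4 8 0 [0 0 0 0 0 0 0 0 0 0 0 0 0 0 0]
8 12 0 [0 0 0 0 0 0 0 0 0 0 0 0 0 0 0]
12 15 0 [0 0 0 0 0 0 0 0 0 0 0 0 0 0 0]
15 20 0 [0 0 0 0 0 0 0 0 0 0 0 0 0 0 0]
```

Emit:
carry_out([
  [[0, 0, 0.1, 0, 0, 0], [0, 0, 0.2, 0, 0, 0], [0, 0, 0.3, 0, 0, 0], [0, 0, 0.4, 0, 0, 0], [0, 0, 0.4, 0, 0, 0]],
])

```text
clock: 18.2
tool_pos: [0.4963, -0.0228, 0.1429]
tcp_rot: [-180.0, 0.0, 62.4]
contact_force: [0.4, -0.1, -3.1]
grip_width: 0.474
```

Emit:
carry_out([
  [[0, 0, 0.1, 0, 0, 0], [0, 0, 0.2, 0, 0, 0], [0, 0, 0.3, 0, 0, 0], [0, 0, 0.3, 0, 0, 0]],
])

```text
clock: 18.6
tool_pos: [0.4962, -0.0227, 0.1399]
tcp_rot: [-180.0, 0.0, 62.4]
contact_force: [-0.3, 1.5, -3.1]
grip_width: 0.471
```

Emit:
carry_out([
  [[0, 0, 0.1, 0, 0, 0], [0, 0, 0.2, 0, 0, 0], [0, 0, 0.3, 0, 0, 0], [0, 0, 0.3, 0, 0, 0]],
])

```text
clock: 19.0
tool_pos: [0.4964, -0.0227, 0.1371]
tcp_rot: [-180.0, 0.0, 62.4]
contact_force: [-0.7, 0.1, -1.7]
grip_width: 0.476
```

Emit:
carry_out([
  [[0, 0, 0.1, 0, 0, 0], [0, 0, 0.2, 0, 0, 0], [0, 0, 0.2, 0, 0, 0]],
])

```text
clock: 19.3
tool_pos: [0.4964, -0.0227, 0.1351]
tcp_rot: [-180.0, 0.0, 62.4]
contact_force: [-0.9, 0.5, -2.2]
grip_width: 0.475
```

Emit:
carry_out([
  [[0, 0, 0.1, 0, 0, 0], [0, 0, 0.2, 0, 0, 0], [0, 0, 0.2, 0, 0, 0]],
])

```text
clock: 19.6
tool_pos: [0.4967, -0.0228, 0.1335]
tcp_rot: [180.0, -0.0, 62.4]
contact_force: [-0.9, -0.0, -0.1]
grip_width: 0.477
```

Emit:
carry_out([
  [[0, 0, 0.1, 0, 0, 0], [0, 0, 0.2, 0, 0, 0], [0, 0, 0.2, 0, 0, 0]],
])

```text
clock: 19.9
tool_pos: [0.4969, -0.0229, 0.1333]
tcp_rot: [179.9, -0.0, 62.4]
contact_force: [-3.1, 0.7, 14.2]
grip_width: 0.473
```

Emit:
carry_out([
  [[0, 0, 0.05, 0, 0, 0], [0, 0, 0.05, 0, 0, 0], [0, 0, 0.05, 0, 0, 0], [0, 0, 0.05, 0, 0, 0]],
])

```text
clock: 20.3
tool_pos: [0.497, -0.0229, 0.1333]
tcp_rot: [179.9, -0.0, 62.4]
contact_force: [-5.4, 0.5, 17.1]
grip_width: 0.478
```

Emit:
carry_out([
  [[0, 0, 0.03, 0, 0, 0], [0, 0, 0.03, 0, 0, 0], [0, 0, 0.03, 0, 0, 0], [0, 0, 0.03, 0, 0, 0], [0, 0, 0.03, 0, 0, 0], [0, 0, 0.03, 0, 0, 0], [0, 0, 0.03, 0, 0, 0]],
])

```text
clock: 21.0
tool_pos: [0.497, -0.0229, 0.1333]
tcp_rot: [179.8, -0.0, 62.4]
contact_force: [-5.2, 1.2, 19.2]
grip_width: 0.468
```

Emit:
carry_out([
  [[0, 0, 0, 0, 0, 0], [0, 0, 0, 0, 0, 0], [0, 0, 0, 0, 0, 0], [0, 0, 0, 0, 0, 0], [0, 0, 0, 0, 0, 0], [0, 0, 0, 0, 0, 0], [0, 0, 0, 0, 0, 0]],
])

```text
clock: 21.7
tool_pos: [0.497, -0.0229, 0.1333]
tcp_rot: [179.8, -0.0, 62.4]
contact_force: [-5.8, 1.0, 18.7]
grip_width: 0.477
```

Emit:
carry_out([
  [[0, 0, -0.1, 0, 0, 0], [0, 0, -0.2, 0, 0, 0], [0, 0, -0.22, 0, 0, 0], [0, 0, -0.22, 0, 0, 0]],
])

```text
clock: 22.1
tool_pos: [0.4968, -0.0228, 0.1334]
tcp_rot: [179.9, -0.0, 62.4]
contact_force: [-2.6, 0.7, 7.6]
grip_width: 0.477
```

Emit:
carry_out([
  [[0, 0, 0, 0, 0, 0], [0, 0, 0, 0, 0, 0], [0, 0, 0, 0, 0, 0], [0, 0, 0, 0, 0, 0], [0, 0, 0, 0, 0, 0], [0, 0, 0, 0, 0, 0]],
], grip=107, force=30)

```text
clock: 22.7
tool_pos: [0.4965, -0.0227, 0.1326]
tcp_rot: [-180.0, 0.0, 62.4]
contact_force: [0.1, 0.4, -0.4]
grip_width: 0.582
```

Emit:
carry_out([
  [[0, 0, -0.2, 0, 0, 0], [0, 0, -0.5, 0, 0, 0], [0, 0, -0.8, 0, 0, 0], [0, 0, -1.2, 0, 0, 0], [0, 0, -1.2, 0, 0, 0]],
])

```text
clock: 23.2
tool_pos: [0.497, -0.0229, 0.1455]
tcp_rot: [179.9, -0.0, 62.4]
contact_force: [-0.1, -0.4, -1.6]
grip_width: 0.581
```

Emit:
carry_out([
  [[0, 0, -0.5, 0, 0, 0], [0, 0, -1.2, 0, 0, 0], [0, 0, -2, 0, 0, 0], [0, 0, -3, 0, 0, 0], [0, 0, -4.5, 0, 0, 0], [0, 0, -6, 0, 0, 0], [0, 0, -7.5, 0, 0, 0], [0, 0, -9, 0, 0, 0], [0, 0, -9, 0, 0, 0], [0, 0, -9, 0, 0, 0], [0, 0, -9, 0, 0, 0]],
])

```text
clock: 24.3
tool_pos: [0.4961, -0.0227, 0.234]
tcp_rot: [-179.9, 0.0, 62.4]
contact_force: [0.6, 0.6, -1.3]
grip_width: 0.582
```

```bash
python3 - <<'E'
from h import *
s=sense(); t=s['tool_pos']; print(s['clock'],t,s['tcp_rot'],s['contact_force'],s['grip_width'])
for n in ('wrist','scene'):
    c=capture(n); np.savez('e_'+n,**c); P=pts(c).reshape(-1,3)
    r=np.hypot(P[:,0]-.4957,P[:,1]+.0226)
    for lo,hi in [(0,4),(4,8),(8.5,13.5),(13.5,16),(16,20)]:
        k=(r>=lo/1e3)&(r<hi/1e3)&(P[:,2]<.08); print(n,lo,hi,k.sum(),np.histogram(P[k,2]*1000,bins=np.arange(0,70,4))[0])
    if n=='wrist': k=(r>.0085)&(r<.0135)&(P[:,2]>.026)&(P[:,2]<.038); print('ringtop',P[k].mean(0),np.median(P[k,2]))
row((0.4625,0.2812,0.2326),97.55)
E
```

```text
24.3 [ 0.49608852 -0.02268363  0.23401142] [-1.79943091e+02  2.32696665e-02  6.23921496e+01] [ 0.61938861  0.62965227 -1.29269151] 0.5817763546782558
wrist 0 4 40 [ 0  0  0  0  0  0  0  0  0  0  0  0  0  1 36  3  0]
wrist 4 8 141 [ 0  0  0  1  8  8  3  7  9  9  6 10 24 40 16  0  0]
wrist 8.5 13.5 236 [  0  22   9   0  10   8  17 155   4   0   5   6   0   0   0   0   0]
wrist 13.5 16 91 [ 0 56 15  0  1  7  3  9  0  0  0  0  0  0  0  0  0]
wrist 16 20 195 [  0 157  38   0   0   0   0   0   0   0   0   0   0   0   0   0   0]
ringtop [ 0.49262296 -0.02081471  0.0299427 ] 0.0301669123005609
scene 0 4 6 [0 0 0 0 0 0 0 0 0 0 0 1 0 0 2 3 0]
scene 4 8 43 [0 0 0 0 0 0 0 7 6 2 4 4 5 7 7 1 0]
scene 8.5 13.5 63 [ 0  2 11  8  2  5  6 13  8  1  2  4  0  1  0  0  0]
scene 13.5 16 43 [ 0  9 10  0  6  5  5  4  4  0  0  0  0  0  0  0  0]
scene 16 20 39 [ 0 16 21  0  0  0  0  2  0  0  0  0  0  0  0  0  0]
row [ 25.37 -17.05   0.13] [-0.0016  0.     -0.6136]
```

The spacer sits flat around the post with its top at about 30 mm, below the catches. Next I'll return the tongs to the stand.

Emit:
carry_out([
  [[3, -2, 0, 0, 0, -0.08], [6.5, -4.4, 0, 0, 0, -0.18], [10.5, -7.1, 0, 0, 0, -0.28], [14.5, -9.8, 0, 0, 0, -0.38], [18.5, -12.5, 0, 0, 0, -0.48], [22, -15, 0, 0, 0, -0.56], [24.5, -16.7, 0, 0, 0, -0.61], [25.1, -17.1, 0, 0, 0, -0.614], [25.1, -17.1, 0, 0, 0, -0.614], [25.1, -17.1, 0, 0, 0, -0.614], [25.1, -17.1, 0, 0, 0, -0.614]],
])

```text
clock: 25.5
tool_pos: [0.4615, 0.2776, 0.2345]
tcp_rot: [-180.0, 0.0, 97.5]
contact_force: [0.1, -0.6, -1.8]
grip_width: 0.581
```

```bash
python3 - <<'E'
from h import *
s=sense(); t=s['tool_pos']; print(s['clock'],t,s['tcp_rot'],s['contact_force'],s['grip_width'])
c=capture('wrist'); np.savez('w9',**c); save('w9.png',c['img'][100:280,230:410],3.3)
P=pts(c).reshape(-1,3)
Q=P[(P[:,2]>.06)&(P[:,2]<.0695)&(np.hypot(P[:,0]-.461,P[:,1]-.28)<.045)]
print(len(Q),Q.mean(0),cv2.minAreaRect((Q[:,:2]*1000).astype(np.float32)))
Q=P[(P[:,2]>.0025)&(P[:,2]<.01)&(np.hypot(P[:,0]-.461,P[:,1]-.28)<.075)]
print(len(Q),cv2.minAreaRect((Q[:,:2]*1000).astype(np.float32)))
E
```

```text
25.5 [0.46151799 0.27760057 0.23448804] [-1.79973486e+02  3.13366874e-02  9.74502993e+01] [ 0.09755476 -0.56898436 -1.76426647] 0.5813862526583041
748 [0.45907015 0.27874562 0.06413606] ((460.1143493652344, 278.98016357421875), (34.39430236816406, 64.03435516357422), 7.229244232177734)
4179 ((460.2186584472656, 278.90289306640625), (100.29792022705078, 110.19865417480469), 7.295022487640381)
```

View pics/w9.png

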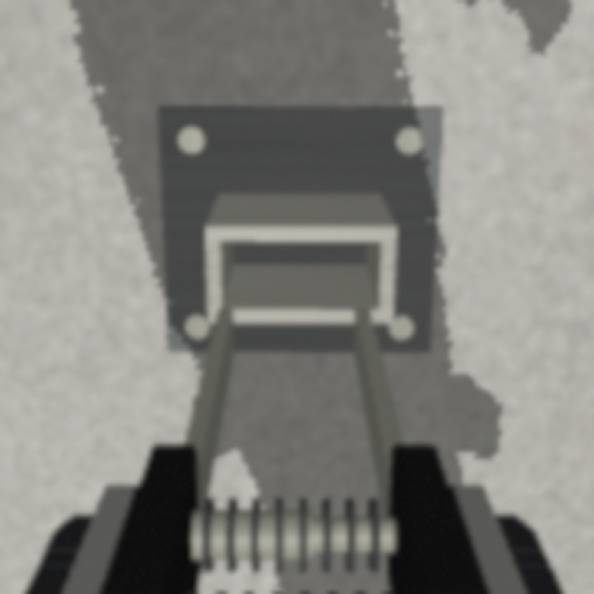

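The last picture shows the tongs just above the open well, with legs lined up at rim height. The rim and foot plate both measure about (0.460,0.279), with sizes 34x64 and 100x110 mm as listed. I'll lower partway, then check alignment.

Emit:
carry_out([
  [[0, 0, 1, 0, 0, 0.004], [0, 0, 2, 0, 0, 0.004], [0, 0, 3, 0, 0, 0.004], [0, 0, 4, 0, 0, 0.004], [0, 0, 4.4, 0, 0, 0.004], [0, 0, 4.4, 0, 0, 0.004], [0, 0, 4.4, 0, 0, 0.004]],
])

```text
clock: 26.25
tool_pos: [0.4614, 0.279, 0.1907]
tcp_rot: [180.0, 0.0, 97.4]
contact_force: [0.2, 1.2, -1.5]
grip_width: 0.577
```

```bash
python3 - <<'E'
from h import *
s=sense(); print(s['tool_pos'],s['tcp_rot'],s['contact_force'],s['grip_width']); row((.4608,.2790,.1900),97.26)
E
```

```text
[0.46135145 0.27902945 0.19073378] [1.79993613e+02 2.53910227e-03 9.73529320e+01] [ 0.22583352  1.1606336  -1.47499774] 0.5770111840264327
row [ 0.   -0.06  0.07] [0.0001 0.     0.0016]
```

Emit:
carry_out([
  [[0, -0.06, 0.5, 0, 0, 0.001], [0, -0.06, 1, 0, 0, 0.001], [0, -0.06, 1.5, 0, 0, 0.001], [0, -0.06, 2, 0, 0, 0.001], [0, -0.06, 2.5, 0, 0, 0.001], [0, -0.06, 2.5, 0, 0, 0.001]],
])

```text
clock: 26.85
tool_pos: [0.4602, 0.2786, 0.1646]
tcp_rot: [-179.9, 0.0, 97.3]
contact_force: [-0.3, -0.3, -2.2]
grip_width: 0.578
```

Emit:
carry_out([
  [[0, 0, 0.7, 0, 0, 0], [0, 0, 1.4, 0, 0, 0], [0, 0, 2.1, 0, 0, 0], [0, 0, 2.8, 0, 0, 0], [0, 0, 3.5, 0, 0, 0], [0, 0, 4, 0, 0, 0], [0, 0, 4.4, 0, 0, 0], [0, 0, 4.4, 0, 0, 0]],
])

```text
clock: 27.65
tool_pos: [0.4603, 0.2786, 0.121]
tcp_rot: [-179.9, 0.0, 97.3]
contact_force: [0.0, 0.4, -2.4]
grip_width: 0.581
```

Emit:
carry_out([
  [[0, 0, 0.1, 0, 0, 0], [0, 0, 0.2, 0, 0, 0], [0, 0, 0.3, 0, 0, 0], [0, 0, 0.4, 0, 0, 0], [0, 0, 0.4, 0, 0, 0]],
])

```text
clock: 28.15
tool_pos: [0.4607, 0.2788, 0.1176]
tcp_rot: [-180.0, 0.0, 97.3]
contact_force: [-0.2, -0.3, -1.2]
grip_width: 0.581
```

Emit:
carry_out([
  [[0, 0, 0.1, 0, 0, 0], [0, 0, 0.15, 0, 0, 0], [0, 0, 0.15, 0, 0, 0]],
])

```text
clock: 28.45
tool_pos: [0.461, 0.2789, 0.1167]
tcp_rot: [180.0, -0.0, 97.3]
contact_force: [-1.3, -0.1, 3.3]
grip_width: 0.581
```

Emit:
carry_out([
  [[0, 0, -0.05, 0, 0, 0], [0, 0, -0.05, 0, 0, 0], [0, 0, -0.05, 0, 0, 0], [0, 0, -0.05, 0, 0, 0]],
], grip=92)

```text
clock: 28.85
tool_pos: [0.4607, 0.2788, 0.1166]
tcp_rot: [-180.0, 0.0, 97.3]
contact_force: [0.8, -0.3, 0.1]
grip_width: 0.643
```

Emit:
carry_out([
  [[0, 0, 0, 0, 0, 0], [0, 0, 0, 0, 0, 0], [0, 0, 0, 0, 0, 0], [0, 0, 0, 0, 0, 0], [0, 0, 0, 0, 0, 0], [0, 0, 0, 0, 0, 0]],
], grip=0)

```text
clock: 29.45
tool_pos: [0.4607, 0.2788, 0.1167]
tcp_rot: [180.0, 0.0, 97.3]
contact_force: [0.2, 0.1, -0.3]
grip_width: 0.998
```

Emit:
carry_out([
  [[0, 0, -1, 0, 0, 0], [0, 0, -2.5, 0, 0, 0], [0, 0, -5, 0, 0, 0], [0, 0, -8, 0, 0, 0], [0, 0, -12, 0, 0, 0], [0, 0, -16, 0, 0, 0], [0, 0, -18, 0, 0, 0], [0, 0, -18, 0, 0, 0], [0, 0, -18, 0, 0, 0], [0, 0, -18, 0, 0, 0]],
])

```text
clock: 30.45
tool_pos: [0.4601, 0.2786, 0.2955]
tcp_rot: [-179.9, 0.0, 97.3]
contact_force: [0.5, 0.8, 0.1]
grip_width: 0.999
```

```bash
python3 - <<'E'
from h import *
s=sense(); print(s['clock'],s['tool_pos'],s['contact_force'],s['grip_width'])
c=capture('wrist'); P=pts(c).reshape(-1,3)
for a,b in ((.135,.16),(.06,.0695)):
    Q=P[(P[:,2]>a)&(P[:,2]<b)&(np.hypot(P[:,0]-.461,P[:,1]-.28)<.045)]
    print(len(Q),Q[:,2].max(),cv2.minAreaRect((Q[:,:2]*1000).astype(np.float32)))
for n in ('top','scene'):
    c=capture(n); P=pts(c).reshape(-1,3); r=np.hypot(P[:,0]-.497,P[:,1]+.021)
    k=(r>.009)&(r<.013); print(n,np.histogram(P[k,2]*1000,bins=np.arange(0,70,4))[0])
E
```

```text
30.45 [0.46008722 0.27856126 0.29546068] [0.46982175 0.76228317 0.14099107] 0.9987356998309377
676 0.1491709680972258 ((459.373291015625, 278.1246032714844), (25.476707458496094, 52.09789276123047), 7.154277324676514)
292 0.06945818482248878 ((460.14459228515625, 278.79217529296875), (34.37236022949219, 63.72856140136719), 7.186859607696533)
top [ 0  1  0  0  0  1  1 16 12  1  1  0  0  0  0  0  0]
scene [ 0  8  5  8  4  5  5 13  4  0  0  1  0  0  0  0  0]
```

```bash
python3 -c "
from h import *
print(job_done())"
```

```text
the job is handed in; nothing more can be done
None
```

The spacer is on the kit plate's post, bedded on its stop, and the tongs are back in the well of their stand. The job is handed in at about 30 s on the robot clock.

- **Pick-up:** I took the middle-sized tongs from the stand and lowered them into the spacer's pocket without feeling any contact. They closed on the ring and drew it out; the wrist picture showed that pocket empty and the plug and washer still in place.
- **Fitting:** The spacer first met a firm stop with its underside about 17.6 mm above the table. I held it there for more than a second at a measured 17–19 N, which is about 19–21 N once the tongs' own weight is allowed for.
- **Last checks:** Depth readings put the spacer's top at about 30–32 mm, lying flat around the post and below the catches' 38.5 mm lower edge. The tongs stand upright and open in the well, with their tops at about 0.149 m. The gripper is empty, open and clear, and the contact force is near zero.

**What disagreed:**
- I did not see the expected 7 N rise at the catches. My force readings came only at the end of each move and showed no clear increase. That the spacer passed the catches rests on its final height and on the stop being felt.
- The cameras differed by 2–3 mm, so I worked from the wrist camera.
- The grip opening read narrower than expected while holding the spacer: about 41 mm against 44 mm. I put this down to the fingers flexing.

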